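# Turn the vial row around into the work rack

## Task

Move the four vials and bottles from the grey transport tray into the empty white work rack in reverse order: the one nearest the tray's finger tab goes into the rack's well farthest from the rack's finger tab, and so on along the row, so that the one farthest from the tray's tab ends nearest the rack's tab. Set each one down upright in its own well; do not drop them or tip them over.

Things in the scene. Friction and masses are not known exactly. Their poses are not given: they have to be found in the camera images.
- amber: tall amber glass bottle: 32 mm in diameter up to 60 mm, then a shoulder and a black cap 23 mm in diameter; 84 mm high, about 90 g. Origin: centre of its underside, z up along its axis. Loose.
- crimp: slim clear glass vial: 26 mm in diameter up to 48 mm, then a neck and an aluminium cap 20 mm in diameter; 62 mm high, about 50 g. Origin: centre of its underside, z up along its axis. Loose.
- jar: squat white jar: 34 mm in diameter up to 49 mm, then a flat black lid 35 mm in diameter; 59 mm high, about 70 g. Origin: centre of its underside, z up along its axis. Loose.
- dropper: white plastic dropper bottle: 30 mm in diameter up to 50 mm, then a pointed grey nozzle; 78 mm high, about 60 g. Origin: centre of its underside, z up along its axis. Loose.
- tray: grey transport tray, fixed, where the four vials start: plate 76 x 284 mm, 8 mm thick, its row of four places along its y axis at y = -99, -33, 33, 99 mm (a cup on each; vials stand 14 mm above the tray's underside), and a finger tab with a steel knob (22 mm high) sticking out at its +y end, to y = 190 mm. Origin: centre of the plate's underside, under the middle of the row
- rack: white work rack, fixed, empty at the start: block 70 x 280 mm, 16 mm high, with four square wells 50 x 50 mm, 8 mm deep, along its y axis at y = -99, -33, 33, 99 mm, x = 0 (well floor 8 mm above the underside), and a finger tab with a steel knob (22 mm high) sticking out at its +y end, to y = 190 mm. Origin: centre of the block's underside, under the middle of the row
- cup_amber: one of four identical grey square cups, 62 x 62 mm and 14 mm high, fixed in a row on the transport tray; its hollow is 50 x 50 mm and 8 mm deep. Origin: centre of its underside (its hollow's floor is 6 mm above). At the start the amber bottle stands in it, within 4 mm of its centre; it stays where it is and so records that vial's place in the row
- cup_crimp: one of four identical grey square cups, 62 x 62 mm and 14 mm high, fixed in a row on the transport tray; its hollow is 50 x 50 mm and 8 mm deep. Origin: centre of its underside (its hollow's floor is 6 mm above). At the start the slim clear vial stands in it, within 4 mm of its centre; it stays where it is and so records that vial's place in the row
- cup_jar: one of four identical grey square cups, 62 x 62 mm and 14 mm high, fixed in a row on the transport tray; its hollow is 50 x 50 mm and 8 mm deep. Origin: centre of its underside (its hollow's floor is 6 mm above). At the start the squat jar stands in it, within 4 mm of its centre; it stays where it is and so records that vial's place in the row
- cup_dropper: one of four identical grey square cups, 62 x 62 mm and 14 mm high, fixed in a row on the transport tray; its hollow is 50 x 50 mm and 8 mm deep. Origin: centre of its underside (its hollow's floor is 6 mm above). At the start the dropper bottle stands in it, within 4 mm of its centre; it stays where it is and so records that vial's place in the row
Not all that is in view belongs to the job. What is shaped like the jar but green or red is not meant. What is shaped like the dropper but red is not meant.

How it is judged:
By the outcome, as a careful person would: the job done as asked, in the order asked, and still so for the second after the job is handed in, with the robot touching nothing.
It also fails if it takes over 99 s, if anything falls off the work surface, if the arm or the gripper's body presses on something with over 40 N, if the wrist force passes 120 N, or if a joint passes its speed limit or range.

## Robot

A 6-joint arm with a two-finger parallel gripper is mounted at the origin on the work surface. World frame = base frame: x ahead of the robot, y to its left, z up, the work surface at z = 0. Lengths are in mm, angles in rad, forces in N, time in s.
With the tool pointing down it reaches from about 350 to 775 mm from the base axis. Payload 7.3 kg.
Tool frame: the origin (TCP) lies at the very end of the fingers, on their centre line; the grasp point (between the pads) lies 19 mm behind it; z points along the fingers, y is the line along which they close (so a half turn about z gives the same grasp; the last joint's range is limited). The gripper opens to 92 mm and grips with 3 to 60 N. Pads are 19 mm wide; open, the fingers measure 130 mm over their backs; the gripper's body (75 mm by 190 mm) begins 47 mm behind the grasp point.
Start: joints at [1.097, 0.342, 1.524, -0, 1.275, -0.146], TCP at [169.015, 497.07, 226.741] pointing down, gripper open.
Joint ranges: [-2.53, 2.53], [-0.77, 2.02], [0.04, 2.7], [-1, 4.14], [0.28, 2.66], [-3.11, 3.11]. Speed limits (rad/s): [2.57, 2.57, 3.14, 3.14, 3.14, 3.14].

## Interface

Orientations are given as [roll, pitch, yaw] about the fixed x, y, z axes, in that order (R = Rz(yaw) Ry(pitch) Rx(roll)).
In Python, from plant import bot gives the robot as it stands.
- The arm moves only by the tool send_rows, never from a script. Its argument "rows" is a list of rows, each an object of numbers: "x", "y", "z": the shift along the tool's x, y, z in units of 0.2 m (1.0 is 0.2 m); "ax", "ay", "az": the turn, a rotation vector about the tool's x, y, z in units of 60 degrees (1.0 is 60 degrees); "jaw": the opening, from -1 (shut) to 1 (fully open), so that 0 is half open. In form: [{"x": .., "y": .., "z": .., "ax": .., "ay": .., "az": .., "jaw": ..}, ...]. A call has exactly 10 rows; each row is the pose to reach, as a shift and turn from the pose commanded when the call began, along the tool's axes at that moment; what a row does not reach only later rows make up. A row lasts 1/8 s, in which the tool goes at most 62.5 mm and 10.7 degrees, less where a joint would pass 70% of its speed; a pose out of reach is approached as far as the arm can. A call with a number of a shift or a turn outside -1 to 1 is refused whole. A call with a gripper value outside its range is refused whole. The fingers move at their own pace and stop on an object; the grip force is fixed at half the most. Time passes only in rows, so rows that repeat a pose let the fingers close, or fill a call up. It gives the time, the measured TCP pose, the force, the opening and the grip force at its end, in the units of the state.
- bot.get_obs(): the state, without advancing time (a new reading comes with each control period).
- bot.capture(name): name is "side" or "top" or "wrist"; returns (picture, depth): 480x640x3 uint8, red, green, blue; 480x640 float32, mm along the optical axis (not along the pixel's ray), 0 where there is no reading.
- bot.camera_model(name): a dict with "vertical_fov" (degrees; the focal length in pixels is half the picture's height over the tangent of half this angle, whatever the lens; pixels are square), "cx", "cy" (the principal point, pixels), "k1" (the pictures are not rectified: a ray, as slopes to the right and down, at radius r is drawn at 1 + k1 r^2 times it, then the intrinsics apply), "R" (3x3) and "t" (3): a world point X has camera coordinates R X + t; the wrist camera has in their place "T_tool_cam" (4x4, takes a point from camera to tool coordinates, whose origin is the TCP and whose axes are the flange's). Camera axes: x right, y down, z forward; pixel columns grow to the right and rows downward; lengths in mm; the calibration is good to about 2 mm. A picture is of the moment at which its call begins: read the wrist's pose just before it. camera_model takes no time and is no camera call.
- bot.close_job(): hands the job in; it is judged then, once.
The state is a dict: "time": time; "joint_positions": joint angles; "dq": joint speeds; "tau": joint torques, N m; "tool_pos": TCP position; "tcp_rot": TCP orientation; "contact_force": force on the tool from outside, world axes, zero at the start; "moment": the same for the moment, N m; "grip_width": finger opening in mm; "finger_force": force on a finger pad.
Only numpy, scipy, OpenCV 4.12 (cv2) and the standard library are available. Lean on these libraries where they do the work, as an engineer would, in place of code of your own. Each camera call takes 0.05 s, during which the arm holds its last target. There are 200 camera calls.

## Working session

There is one attempt and no reset: what is moved stays moved. The work goes in short steps, Python scripts to look and compute and a tool call to move; the robot and the scene stay as the last step left them, time stands still between calls to the robot, and variables do not carry over. Pictures are saved under pics/ and viewed, at most 14 in all, crops included, and the job is handed in when it is done.

Besides the shell and the picture viewer there is one more tool, called after "Call:" by a JSON object that holds its "op" and its "data", one argument or row to a line. send_rows: Moves the arm, as the interface text tells. Its arguments: {"type":"object","properties":{"rows":{"type":"array","items":{"type":"object","properties":{"x":{"type":"number","minimum":-1,"maximum":1},"y":{"type":"number","minimum":-1,"maximum":1},"z":{"type":"number","minimum":-1,"maximum":1},"ax":{"type":"number","minimum":-1,"maximum":1},"ay":{"type":"number","minimum":-1,"maximum":1},"az":{"type":"number","minimum":-1,"maximum":1},"jaw":{"type":"number"}}}}},"required":["rows"]}

```bash
ls; mkdir -p pics; cat > h.py <<'E'
import numpy as np, cv2
from plant import bot
def intr(m): 
    f=240/np.tan(np.radians(m["vertical_fov"])/2); return f,m["cx"],m["cy"],m["k1"]
def und(m,uv):
    f,cx,cy,k=intr(m); uv=np.atleast_2d(np.asarray(uv,float))
    K=np.array([[f,0,cx],[0,f,cy],[0,0,1]])
    return cv2.undistortPoints(uv.reshape(-1,1,2),K,np.array([k,0,0,0.])).reshape(-1,2)
def cast(m,uv,z,R=None,t=None):
    R=np.array(m["R"]) if R is None else R; t=np.array(m["t"]) if t is None else t
    s=und(m,uv); d=np.c_[s,np.ones(len(s))]@R; c=-R.T@t
    return c+d*((z-c[2])/d[:,2])[:,None]
def cloud(m,depth):
    v,u=np.mgrid[:480,:640]; s=und(m,np.c_[u.ravel(),v.ravel()])
    P=np.c_[s,np.ones(len(s))]*depth.reshape(-1,1)
    return ((P-np.array(m["t"]))@np.array(m["R"])).reshape(480,640,3)
E
python3 - <<'E'
from h import *
for n in("top","side"):
    p,d=bot.capture(n); np.savez("pics/"+n,p=p,d=d); cv2.imwrite(f"pics/{n}0.png",p[:,:,::-1]); print(n,bot.camera_model(n))
o=bot.get_obs(); print(o)
print(bot.camera_model("wrist"))
E
```

```text
pics
top {'vertical_fov': 53.36847883549438, 'cx': 318.95632204174035, 'cy': 240.43835406100408, 'k1': -0.02073956607325708, 'R': array([[-0.01058323, -0.99976096,  0.01913171],
       [-0.98433332,  0.00704855, -0.17617674],
       [ 0.17599977, -0.0206965 , -0.98417261]]), 't': array([-26.42195642, 502.3933436 , 621.83369733])}
side {'vertical_fov': 42.8583504243346, 'cx': 316.7365003836088, 'cy': 229.84017901901478, 'k1': 0.05070151290972383, 'R': array([[ 0.74500343, -0.66665729, -0.02319384],
       [-0.39992167, -0.41855203, -0.81539981],
       [ 0.5338844 ,  0.61675137, -0.5784334 ]]), 't': array([-377.45691546,  243.57430564,  589.33907115])}
{'time': 0.1, 'joint_positions': array([ 1.09699322e+00,  3.42650497e-01,  1.52491096e+00,  3.63838854e-06,
        1.27537671e+00, -1.45986007e-01]), 'dq': array([-0.00025304, -0.00157239, -0.00241122,  0.00170283, -0.00032924,
       -0.00230591]), 'tau': array([ 9.57057491e-04, -4.32005167e+01, -2.44694996e+01,  7.18111731e-02,
        5.25452534e-02, -6.63096807e-05]), 'tool_pos': array([168.84702033, 496.73657286, 226.11944909]), 'tcp_rot': array([-3.14026195e+00, -1.99172195e-04,  2.81377436e+00]), 'contact_force': array([-0.25440649,  0.01460715,  0.26888508]), 'moment': array([-0.0067588 ,  0.04689093,  0.02383224]), 'finger_force': 0.0, 'grip_width': 91.90808616095016}
{'vertical_fov': 66.71796680279877, 'cx': 314.1849588151872, 'cy': 237.18376424240972, 'k1': -0.044197723420298665, 'T_tool_cam': array([[ 2.06220430e-04, -9.60208646e-01, -2.79283572e-01,
         7.44102935e+01],
       [ 9.99999939e-01,  1.19749881e-04,  3.26677097e-04,
         1.31874662e+00],
       [-2.80233998e-04, -2.79283622e-01,  9.60208613e-01,
        -1.58511246e+02],
       [ 0.00000000e+00,  0.00000000e+00,  0.00000000e+00,
         1.00000000e+00]])}
```

View pics/top0.png

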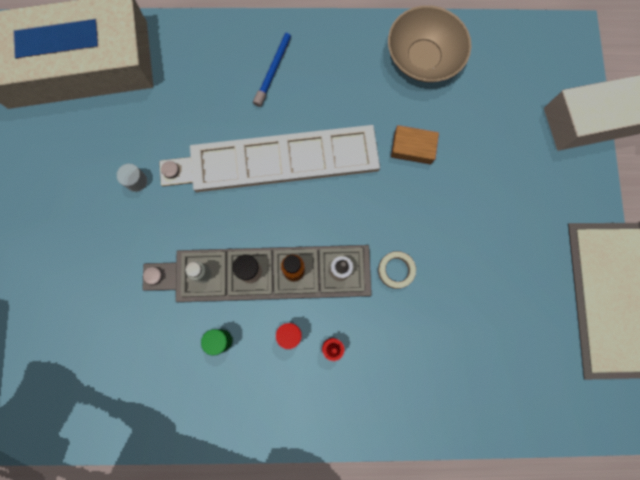

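View pics/side0.png

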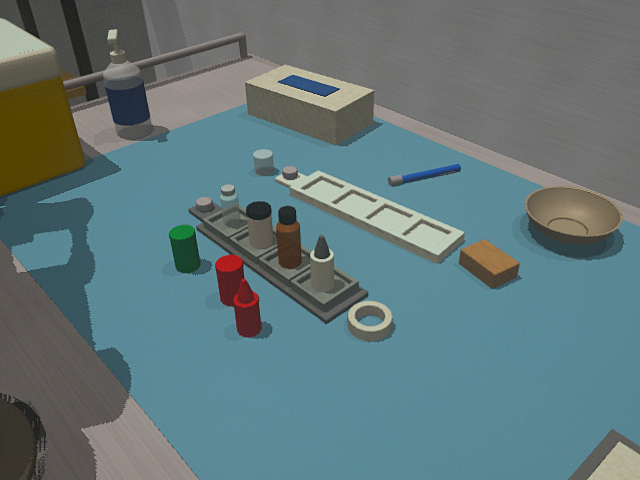

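Both trays have their tabs at the left (+y). From the tray's tab the order is crimp (195,270), jar (246,267), amber (292,266), dropper (342,266).

Possible mix-ups:
- **Clear vial:** the crimp at (195,270), or the loose clear vial at (129,175) outside the tray.
- **Jar:** the black lid at (246,267), or the green one at (215,341) and the red one at (288,335).
- **Dropper:** the white one at (342,266), or the red one at (333,349).

I'll use the four standing in the cups. The rack's wells are at (220..350, 165..152) and its tab is at the left.

```bash
python3 - <<'E'
from h import *
m=bot.camera_model("top"); f=np.load("pics/top.npz"); p,d=f["p"],f["d"]; C=cloud(m,d); Z=C[...,2]
cv2.imwrite("pics/crop.png",cv2.resize(p[225:365,130:390],None,fx=3,fy=3)[:,:,::-1])
hsv=cv2.cvtColor(p,cv2.COLOR_RGB2HSV)
def rect(mask,z,roi):
    k=np.zeros(mask.shape,np.uint8); x0,x1,y0,y1=roi; k[y0:y1,x0:x1]=mask[y0:y1,x0:x1]*255
    k=cv2.morphologyEx(k,cv2.MORPH_OPEN,np.ones((5,5)))
    c=max(cv2.findContours(k,0,2)[0],key=cv2.contourArea)[:,0]
    w=cast(m,c,z)[:,:2].astype(np.float32); return cv2.minAreaRect(w)
rk=rect((hsv[...,1]<70)&(hsv[...,2]>100),16,(190,385,115,200)); print("rack",rk)
tr=rect((hsv[...,1]<75),8,(174,378,235,310)); print("tray",tr)
# vial tops from depth: top points
for n,u,v,h in(("crimp",195,270,76),("jar",246,267,73),("amber",292,264,98),("dropper",342,266,92)):
    W=C[v-30:v+30,u-24:u+24].reshape(-1,3); s=W[(W[:,2]>h-6)&(W[:,2]<h+6)]
    b=W[(W[:,2]>35)&(W[:,2]<h+10)]
    print(n,len(s),s.mean(0).round(1) if len(s) else '', "minmaxmid",((s.min(0)+s.max(0))/2).round(1), "body mid",((b.min(0)+b.max(0))/2).round(1),np.ptp(b,0).round(1))
for u,v in((152,275),(170,170)): print("knob",cast(m,[(u,v)],22).round(0),Z[v,u])
E
```

```text
rack ((636.2511596679688, 19.973426818847656), (74.15789794921875, 285.6928405761719), 6.5524067878723145)
tray ((454.3227844238281, 35.705039978027344), (94.38972473144531, 287.5408020019531), 1.0975546836853027)
crimp 189 [459.6 134.9  75.4] minmaxmid [459.4 135.   74.5] body mid [459.7 135.2  57.1] [25.6 25.5 43.8]
jar 513 [462.5  67.8  72.5] minmaxmid [462.8  68.   71.7] body mid [462.8  68.   56.2] [34.6 32.1 39.1]
amber 251 [463.2   6.1  97.6] minmaxmid [463.3   6.1  96.7] body mid [463.3   6.4  68.6] [31.6 30.5 64.7]
dropper 39 [462.7 -59.5  90. ] minmaxmid [462.7 -59.5  90.3] body mid [462.9 -59.7  64.9] [29.4 29.4 58.3]
knob [[458. 206.  22.]] 21.945242849155104
knob [[614. 188.  22.]] 20.971639656427534
```

View pics/crop.png

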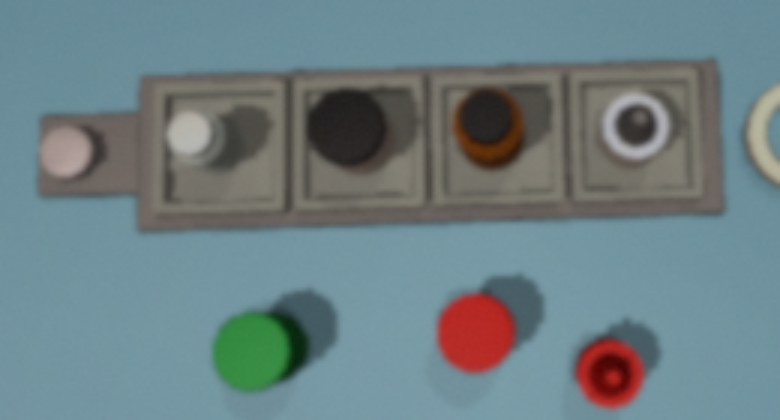

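The crop confirms crimp (195,135), jar (347,127), amber (487,118) and dropper (637,125) in the cups; the green and red ones are outside. Next I refine the rack from depth of its top face.

```bash
python3 - <<'E'
from h import *
m=bot.camera_model("top"); f=np.load("pics/top.npz"); C=cloud(m,f["d"])
W=C[115:200,192:385].reshape(-1,3); S=W[(W[:,2]>13)&(W[:,2]<20)]
r=cv2.minAreaRect(S[:,:2].astype(np.float32)); print(r, np.median(S[:,2]))
F=W[(W[:,2]>5)&(W[:,2]<10.5)]; rf=cv2.minAreaRect(F[:,:2].astype(np.float32)); print("floors",rf,len(F))
a=np.radians(r[2]); L=np.array([-np.sin(a),np.cos(a)]); 
for y in(-99,-33,33,99):
    c=np.array(r[0])+y*L; q=np.linalg.norm(F[:,:2]-c,axis=1)<35; k=F[q][:,:2]
    print(y,c.round(1),"floor mean",k.mean(0).round(1), np.array(cv2.minAreaRect(k.astype(np.float32))[0]).round(1))
o=bot.get_obs(); print(o["tool_pos"],o["tcp_rot"])
E
```

```text
((636.3499755859375, 19.124908447265625), (71.76406860351562, 279.2822570800781), 6.530339241027832) 15.473377216987585
floors ((630.1522216796875, 17.202987670898438), (277.0277099609375, 119.86687469482422), 83.05899810791016) 4277
-99 [647.6 -79.2] floor mean [649.3 -78.9] [643.6 -79.5]
-33 [640.1 -13.7] floor mean [641.6 -12.7] [635.9 -13.4]
33 [632.6  51.9] floor mean [633.9  52.5] [628.3  51.8]
99 [625.1 117.5] floor mean [626.6 117.9] [621.  117.4]
[168.84702033 496.73657286 226.11944909] [-3.14026195e+00 -1.99172195e-04  2.81377436e+00]
```

Call:
{"op": "send_rows", "data": {
  "rows": [
    {"x": -0.2,"y": -0.12,"az": 0.12,"jaw": 1},
    {"x": -0.4,"y": -0.25,"az": 0.25,"jaw": 1},
    {"x": -0.6,"y": -0.38,"az": 0.4,"jaw": 1},
    {"x": -0.8,"y": -0.5,"az": 0.5,"jaw": 1},
    {"x": -0.98,"y": -0.62,"az": 0.6,"jaw": 1},
    {"x": -0.98,"y": -0.62,"az": 0.6,"jaw": 1},
    {"x": -0.98,"y": -0.62,"az": 0.6,"jaw": 1},
    {"x": -0.98,"y": -0.62,"az": 0.6,"jaw": 1},
    {"x": -0.98,"y": -0.62,"az": 0.6,"jaw": 1},
    {"x": -0.98,"y": -0.62,"az": 0.6,"jaw": 1}
  ]
}}

```text
schema error: expected keys x, y, z, ax, ay, az, jaw
```

```bash
cat > go.py <<'E'
import sys; from h import *
from scipy.spatial.transform import Rotation as Ro
o=bot.get_obs(); R=Ro.from_euler("xyz",o["tcp_rot"])
p=np.array(o["tool_pos"])
print("pos",p.round(1),"rot",np.round(o["tcp_rot"],3),"w",round(o["grip_width"],1),"ff",round(o["finger_force"],1),"F",np.round(o["contact_force"],1),"t",o["time"],"q6",o["joint_positions"][5].round(2))
Rt=Ro.from_euler("xyz",[np.pi,0,np.pi/2])
for a in sys.argv[1:]:
    g=np.array(eval(a)); print(g,"shift",(R.inv().apply(g-p)/200).round(3),"turn",((R.inv()*Rt).as_rotvec()/np.radians(60)).round(3))
E
python3 go.py "(460,135,170)"
```

```text
pos [168.8 496.7 226.1] rot [-3.14  -0.     2.814] w 91.9 ff 0.0 F [-0.3  0.   0.3] t 0.1 q6 -0.15
[460 135 170] shift [-1.961 -1.243  0.282] turn [-1.000e-03  1.000e-03  1.187e+00]
```

All seven keys are needed in each row.

Call:
{"op": "send_rows", "data": {
  "rows": [
    {"x": -0.2,"y": -0.12,"z": 0,"ax": 0,"ay": 0,"az": 0.12,"jaw": 1},
    {"x": -0.4,"y": -0.25,"z": 0,"ax": 0,"ay": 0,"az": 0.25,"jaw": 1},
    {"x": -0.6,"y": -0.38,"z": 0,"ax": 0,"ay": 0,"az": 0.4,"jaw": 1},
    {"x": -0.8,"y": -0.5,"z": 0,"ax": 0,"ay": 0,"az": 0.5,"jaw": 1},
    {"x": -0.98,"y": -0.62,"z": 0,"ax": 0,"ay": 0,"az": 0.6,"jaw": 1},
    {"x": -0.98,"y": -0.62,"z": 0,"ax": 0,"ay": 0,"az": 0.75,"jaw": 1},
    {"x": -0.98,"y": -0.62,"z": 0,"ax": 0,"ay": 0,"az": 0.9,"jaw": 1},
    {"x": -0.98,"y": -0.62,"z": 0,"ax": 0,"ay": 0,"az": 0.95,"jaw": 1},
    {"x": -0.98,"y": -0.62,"z": 0,"ax": 0,"ay": 0,"az": 0.95,"jaw": 1},
    {"x": -0.98,"y": -0.62,"z": 0,"ax": 0,"ay": 0,"az": 0.95,"jaw": 1}
  ]
}}

```text
time: 1.35
tool_pos: [314.5, 316.5, 226.6]
tcp_rot: [-3.141, 0.0, 1.82]
contact_force: [0.3, -0.0, -0.2]
grip_width: 91.6
finger_force: 0.0
```

```bash
python3 go.py "(460,135,170)"
```

```text
pos [314.5 316.5 226.6] rot [-3.141  0.     1.82 ] w 91.6 ff 0.0 F [ 0.3 -0.  -0.2] t 1.35 q6 0.37
[460 135 170] shift [-1.059  0.481  0.283] turn [-0.     0.     0.238]
```

Call:
{"op": "send_rows", "data": {
  "rows": [
    {"x": -0.25,"y": 0.12,"z": 0.06,"ax": 0,"ay": 0,"az": 0.1,"jaw": 1},
    {"x": -0.5,"y": 0.24,"z": 0.12,"ax": 0,"ay": 0,"az": 0.2,"jaw": 1},
    {"x": -0.75,"y": 0.36,"z": 0.2,"ax": 0,"ay": 0,"az": 0.238,"jaw": 1},
    {"x": -1.0,"y": 0.481,"z": 0.28,"ax": 0,"ay": 0,"az": 0.238,"jaw": 1},
    {"x": -1.0,"y": 0.481,"z": 0.28,"ax": 0,"ay": 0,"az": 0.238,"jaw": 1},
    {"x": -1.0,"y": 0.481,"z": 0.28,"ax": 0,"ay": 0,"az": 0.238,"jaw": 1},
    {"x": -1.0,"y": 0.481,"z": 0.28,"ax": 0,"ay": 0,"az": 0.238,"jaw": 1},
    {"x": -1.0,"y": 0.481,"z": 0.28,"ax": 0,"ay": 0,"az": 0.238,"jaw": 1},
    {"x": -1.0,"y": 0.481,"z": 0.28,"ax": 0,"ay": 0,"az": 0.238,"jaw": 1},
    {"x": -1.0,"y": 0.481,"z": 0.28,"ax": 0,"ay": 0,"az": 0.238,"jaw": 1}
  ]
}}

```text
time: 2.6
tool_pos: [456.9, 146.6, 170.9]
tcp_rot: [3.141, -0.0, 1.57]
contact_force: [0.1, 0.4, 0.0]
grip_width: 91.6
finger_force: 0.0
```

```bash
python3 go.py "(460,135,32)"
```

```text
pos [456.9 146.6 170.9] rot [ 3.141 -0.     1.57 ] w 91.6 ff 0.0 F [0.1 0.4 0. ] t 2.6 q6 0.15
[460 135  32] shift [-0.058  0.015  0.694] turn [ 0. -0. -0.]
```

Call:
{"op": "send_rows", "data": {
  "rows": [
    {"x": -0.058,"y": 0.015,"z": 0.1,"ax": 0,"ay": 0,"az": 0,"jaw": 1},
    {"x": -0.058,"y": 0.015,"z": 0.3,"ax": 0,"ay": 0,"az": 0,"jaw": 1},
    {"x": -0.058,"y": 0.015,"z": 0.5,"ax": 0,"ay": 0,"az": 0,"jaw": 1},
    {"x": -0.058,"y": 0.015,"z": 0.63,"ax": 0,"ay": 0,"az": 0,"jaw": 1},
    {"x": -0.058,"y": 0.015,"z": 0.71,"ax": 0,"ay": 0,"az": 0,"jaw": 1},
    {"x": -0.058,"y": 0.015,"z": 0.71,"ax": 0,"ay": 0,"az": 0,"jaw": 1},
    {"x": -0.058,"y": 0.015,"z": 0.71,"ax": 0,"ay": 0,"az": 0,"jaw": -0.2},
    {"x": -0.058,"y": 0.015,"z": 0.71,"ax": 0,"ay": 0,"az": 0,"jaw": -1},
    {"x": -0.058,"y": 0.015,"z": 0.71,"ax": 0,"ay": 0,"az": 0,"jaw": -1},
    {"x": -0.058,"y": 0.015,"z": 0.71,"ax": 0,"ay": 0,"az": 0,"jaw": -1}
  ]
}}

```text
time: 3.85
tool_pos: [460.2, 134.8, 29.1]
tcp_rot: [3.141, -0.0, 1.57]
contact_force: [0.1, -0.0, -0.4]
grip_width: 56.3
finger_force: 0.0
```

```bash
python3 go.py
```

```text
pos [460.2 134.8  29.1] rot [ 3.141 -0.     1.57 ] w 56.3 ff 0.0 F [ 0.1 -0.  -0.4] t 3.85 q6 0.13
```

Call:
{"op": "send_rows", "data": {
  "rows": [
    {"x": 0,"y": 0,"z": 0,"ax": 0,"ay": 0,"az": 0,"jaw": -1},
    {"x": 0,"y": 0,"z": 0,"ax": 0,"ay": 0,"az": 0,"jaw": -1},
    {"x": 0,"y": 0,"z": 0,"ax": 0,"ay": 0,"az": 0,"jaw": -1},
    {"x": 0,"y": 0,"z": 0,"ax": 0,"ay": 0,"az": 0,"jaw": -1},
    {"x": 0,"y": 0,"z": 0,"ax": 0,"ay": 0,"az": 0,"jaw": -1},
    {"x": 0,"y": 0,"z": 0,"ax": 0,"ay": 0,"az": 0,"jaw": -1},
    {"x": 0,"y": 0,"z": -0.05,"ax": 0,"ay": 0,"az": 0,"jaw": -1},
    {"x": 0,"y": 0,"z": -0.2,"ax": 0,"ay": 0,"az": 0,"jaw": -1},
    {"x": 0,"y": 0,"z": -0.4,"ax": 0,"ay": 0,"az": 0,"jaw": -1},
    {"x": 0,"y": 0,"z": -0.6,"ax": 0,"ay": 0,"az": 0,"jaw": -1}
  ]
}}

```text
time: 5.1
tool_pos: [459.8, 134.7, 150.5]
tcp_rot: [3.142, -0.0, 1.57]
contact_force: [-0.2, 0.6, -1.2]
grip_width: 25.1
finger_force: 30.0
```

```bash
python3 - <<'E'
from h import *
p,d=bot.capture("side"); cv2.imwrite("pics/s1.png",p[:,:,::-1])
E
python3 go.py "(648,-79,150)"
```

```text
pos [462.5 135.1 155.5] rot [ 3.133e+00 -1.000e-03  1.570e+00] w 25.3 ff 30.0 F [2.6 1.2 3.7] t 5.15 q6 0.13
[648 -79 150] shift [-1.07   0.928  0.034] turn [ 0.008 -0.001 -0.001]
```

View pics/s1.png

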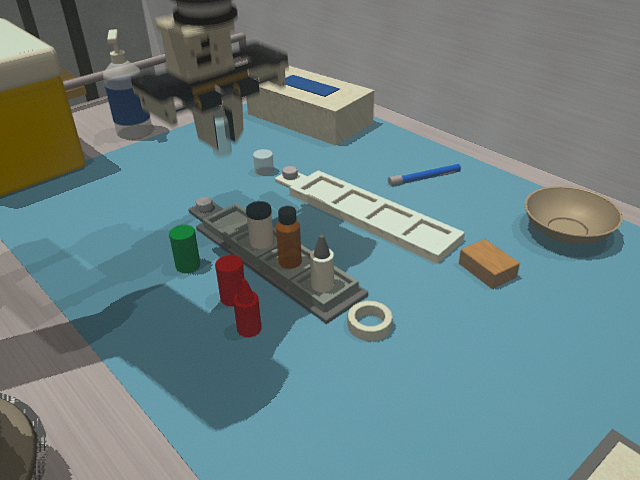

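The clear vial is held upright between the fingers at (222,135) and its cup is empty. Next I carry it over the rack's far well.

Call:
{"op": "send_rows", "data": {
  "rows": [
    {"x": -0.1,"y": 0.1,"z": 0,"ax": 0,"ay": 0,"az": 0,"jaw": -1},
    {"x": -0.25,"y": 0.25,"z": 0,"ax": 0,"ay": 0,"az": 0,"jaw": -1},
    {"x": -0.45,"y": 0.4,"z": 0,"ax": 0,"ay": 0,"az": 0,"jaw": -1},
    {"x": -0.6,"y": 0.57,"z": 0,"ax": 0,"ay": 0,"az": 0,"jaw": -1},
    {"x": -0.78,"y": 0.74,"z": 0,"ax": 0,"ay": 0,"az": 0,"jaw": -1},
    {"x": -0.93,"y": 0.87,"z": 0,"ax": 0,"ay": 0,"az": 0,"jaw": -1},
    {"x": -1.0,"y": 0.94,"z": 0,"ax": 0,"ay": 0,"az": 0,"jaw": -1},
    {"x": -1.0,"y": 0.94,"z": 0,"ax": 0,"ay": 0,"az": 0,"jaw": -1},
    {"x": -1.0,"y": 0.94,"z": 0,"ax": 0,"ay": 0,"az": 0,"jaw": -1},
    {"x": -1.0,"y": 0.94,"z": 0,"ax": 0,"ay": 0,"az": 0,"jaw": -1}
  ]
}}

```text
time: 6.4
tool_pos: [647.2, -64.5, 149.0]
tcp_rot: [-3.141, -0.0, 1.571]
contact_force: [0.7, -0.4, -1.0]
grip_width: 25.2
finger_force: 30.0
```

```bash
python3 go.py "(648,-79,24)"
```

```text
pos [647.2 -64.5 149. ] rot [-3.141 -0.     1.571] w 25.2 ff 30.0 F [ 0.7 -0.4 -1. ] t 6.4 q6 -0.22
[648 -79  24] shift [-0.073  0.004  0.625] turn [-0. -0. -0.]
```

Call:
{"op": "send_rows", "data": {
  "rows": [
    {"x": -0.073,"y": 0.004,"z": 0.05,"ax": 0,"ay": 0,"az": 0,"jaw": -1},
    {"x": -0.073,"y": 0.004,"z": 0.2,"ax": 0,"ay": 0,"az": 0,"jaw": -1},
    {"x": -0.073,"y": 0.004,"z": 0.35,"ax": 0,"ay": 0,"az": 0,"jaw": -1},
    {"x": -0.073,"y": 0.004,"z": 0.48,"ax": 0,"ay": 0,"az": 0,"jaw": -1},
    {"x": -0.073,"y": 0.004,"z": 0.57,"ax": 0,"ay": 0,"az": 0,"jaw": -1},
    {"x": -0.073,"y": 0.004,"z": 0.61,"ax": 0,"ay": 0,"az": 0,"jaw": -1},
    {"x": -0.073,"y": 0.004,"z": 0.62,"ax": 0,"ay": 0,"az": 0,"jaw": -1},
    {"x": -0.073,"y": 0.004,"z": 0.627,"ax": 0,"ay": 0,"az": 0,"jaw": -1},
    {"x": -0.073,"y": 0.004,"z": 0.627,"ax": 0,"ay": 0,"az": 0,"jaw": -1},
    {"x": -0.073,"y": 0.004,"z": 0.627,"ax": 0,"ay": 0,"az": 0,"jaw": -1}
  ]
}}

```text
time: 7.65
tool_pos: [648.9, -80.1, 23.9]
tcp_rot: [3.141, 0.0, 1.57]
contact_force: [0.2, 1.1, -0.9]
grip_width: 25.1
finger_force: 30.0
```

```bash
python3 - <<'E'
from h import *
p,d=bot.capture("side"); cv2.imwrite("pics/s2.png",cv2.resize(p[80:330,250:550],None,fx=2,fy=2)[:,:,::-1])
E
python3 go.py
```

```text
pos [648.8 -80.1  23.8] rot [3.141 0.    1.57 ] w 25.2 ff 30.0 F [-0.  -0.5  0.5] t 7.7 q6 -0.24
```

View pics/s2.png

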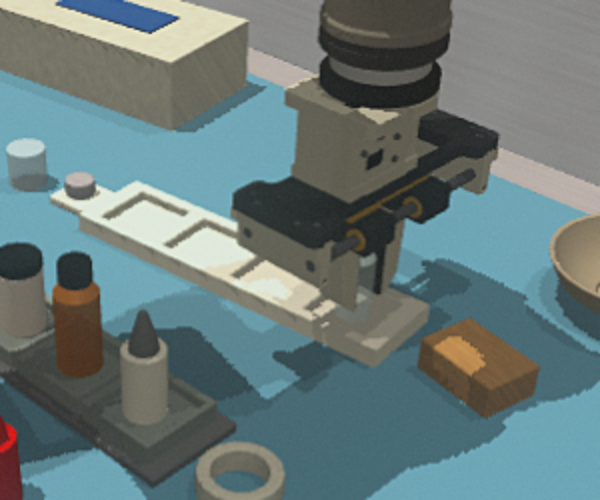

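The vial is over the last well with no contact yet (about 0.8 mm left). I'll lower it, open and lift.

Call:
{"op": "send_rows", "data": {
  "rows": [
    {"x": 0,"y": 0,"z": 0.004,"ax": 0,"ay": 0,"az": 0,"jaw": -1},
    {"x": 0,"y": 0,"z": 0.004,"ax": 0,"ay": 0,"az": 0,"jaw": -1},
    {"x": 0,"y": 0,"z": 0.004,"ax": 0,"ay": 0,"az": 0,"jaw": 1},
    {"x": 0,"y": 0,"z": 0.004,"ax": 0,"ay": 0,"az": 0,"jaw": 1},
    {"x": 0,"y": 0,"z": 0.004,"ax": 0,"ay": 0,"az": 0,"jaw": 1},
    {"x": 0,"y": 0,"z": 0.004,"ax": 0,"ay": 0,"az": 0,"jaw": 1},
    {"x": 0,"y": 0,"z": -0.1,"ax": 0,"ay": 0,"az": 0,"jaw": 1},
    {"x": 0,"y": 0,"z": -0.3,"ax": 0,"ay": 0,"az": 0,"jaw": 1},
    {"x": 0,"y": 0,"z": -0.5,"ax": 0,"ay": 0,"az": 0,"jaw": 1},
    {"x": 0,"y": 0,"z": -0.63,"ax": 0,"ay": 0,"az": 0,"jaw": 1}
  ]
}}

```text
time: 8.95
tool_pos: [649.2, -80.2, 151.6]
tcp_rot: [3.139, 0.001, 1.57]
contact_force: [0.8, -0.1, -0.3]
grip_width: 91.9
finger_force: 0.0
```

```bash
python3 - <<'E'
from h import *
p,d=bot.capture("side"); cv2.imwrite("pics/s3.png",cv2.resize(p[80:330,250:550],None,fx=2,fy=2)[:,:,::-1])
E
python3 go.py "(462.7,68,150)" "(462.7,68,29)"
```

```text
pos [650.6 -80.5 155.1] rot [3.134e+00 2.000e-03 1.570e+00] w 92.0 ff 0.0 F [0.8 0.4 2.9] t 9.0 q6 -0.24
[462.7  68.  150. ] shift [ 0.742 -0.94   0.017] turn [ 0.007  0.002 -0.001]
[462.7  68.   29. ] shift [ 0.743 -0.945  0.622] turn [ 0.007  0.002 -0.001]
```

View pics/s3.png

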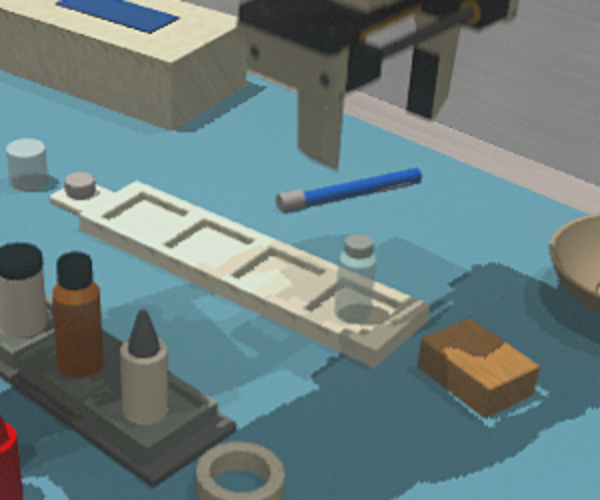

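The clear vial stands upright in the far well. The jar is next.

Call:
{"op": "send_rows", "data": {
  "rows": [
    {"x": 0.15,"y": -0.19,"z": 0,"ax": 0,"ay": 0,"az": 0,"jaw": 1},
    {"x": 0.3,"y": -0.38,"z": 0,"ax": 0,"ay": 0,"az": 0,"jaw": 1},
    {"x": 0.45,"y": -0.57,"z": 0,"ax": 0,"ay": 0,"az": 0,"jaw": 1},
    {"x": 0.6,"y": -0.75,"z": 0,"ax": 0,"ay": 0,"az": 0,"jaw": 1},
    {"x": 0.74,"y": -0.93,"z": 0,"ax": 0,"ay": 0,"az": 0,"jaw": 1},
    {"x": 0.74,"y": -0.93,"z": 0,"ax": 0,"ay": 0,"az": 0,"jaw": 1},
    {"x": 0.74,"y": -0.93,"z": 0,"ax": 0,"ay": 0,"az": 0,"jaw": 1},
    {"x": 0.74,"y": -0.93,"z": 0.2,"ax": 0,"ay": 0,"az": 0,"jaw": 1},
    {"x": 0.74,"y": -0.93,"z": 0.25,"ax": 0,"ay": 0,"az": 0,"jaw": 1},
    {"x": 0.74,"y": -0.93,"z": 0.25,"ax": 0,"ay": 0,"az": 0,"jaw": 1}
  ]
}}

```text
time: 10.25
tool_pos: [463.0, 67.6, 98.9]
tcp_rot: [-3.14, -0.0, 1.569]
contact_force: [1.1, 0.3, 1.8]
grip_width: 92.0
finger_force: 0.0
```

```bash
python3 go.py "(462.7,68,29)"
```

```text
pos [463.   67.6  98.9] rot [-3.14  -0.     1.569] w 92.0 ff 0.0 F [1.1 0.3 1.8] t 10.25 q6 -0.02
[462.7  68.   29. ] shift [ 0.002 -0.001  0.35 ] turn [-0.001 -0.    -0.002]
```

Call:
{"op": "send_rows", "data": {
  "rows": [
    {"x": 0.002,"y": 0,"z": 0.15,"ax": 0,"ay": 0,"az": 0,"jaw": 1},
    {"x": 0.002,"y": 0,"z": 0.27,"ax": 0,"ay": 0,"az": 0,"jaw": 1},
    {"x": 0.002,"y": 0,"z": 0.35,"ax": 0,"ay": 0,"az": 0,"jaw": 1},
    {"x": 0.002,"y": 0,"z": 0.35,"ax": 0,"ay": 0,"az": 0,"jaw": 0},
    {"x": 0.002,"y": 0,"z": 0.35,"ax": 0,"ay": 0,"az": 0,"jaw": -1},
    {"x": 0.002,"y": 0,"z": 0.35,"ax": 0,"ay": 0,"az": 0,"jaw": -1},
    {"x": 0.002,"y": 0,"z": 0.35,"ax": 0,"ay": 0,"az": 0,"jaw": -1},
    {"x": 0.002,"y": 0,"z": 0.35,"ax": 0,"ay": 0,"az": 0,"jaw": -1},
    {"x": 0.002,"y": 0,"z": 0.35,"ax": 0,"ay": 0,"az": 0,"jaw": -1},
    {"x": 0.002,"y": 0,"z": 0.35,"ax": 0,"ay": 0,"az": 0,"jaw": -1}
  ]
}}

```text
time: 11.5
tool_pos: [462.7, 68.5, 29.3]
tcp_rot: [-3.142, -0.0, 1.57]
contact_force: [1.1, 0.1, -0.2]
grip_width: 33.8
finger_force: 30.0
```

```bash
python3 go.py "(640.5,-13.5,150)"
```

```text
pos [462.7  68.5  29.3] rot [-3.142 -0.     1.57 ] w 33.8 ff 30.0 F [ 1.1  0.1 -0.2] t 11.5 q6 -0.02
[640.5 -13.5 150. ] shift [-0.409  0.889 -0.604] turn [-0.    -0.    -0.001]
```

Gripped (33.8 mm). I'll lift and then carry it.

Call:
{"op": "send_rows", "data": {
  "rows": [
    {"x": 0,"y": 0,"z": -0.1,"ax": 0,"ay": 0,"az": 0,"jaw": -1},
    {"x": 0,"y": 0,"z": -0.3,"ax": 0,"ay": 0,"az": 0,"jaw": -1},
    {"x": 0,"y": 0,"z": -0.5,"ax": 0,"ay": 0,"az": 0,"jaw": -1},
    {"x": 0,"y": 0.05,"z": -0.6,"ax": 0,"ay": 0,"az": 0,"jaw": -1},
    {"x": -0.08,"y": 0.2,"z": -0.6,"ax": 0,"ay": 0,"az": 0,"jaw": -1},
    {"x": -0.18,"y": 0.4,"z": -0.6,"ax": 0,"ay": 0,"az": 0,"jaw": -1},
    {"x": -0.28,"y": 0.6,"z": -0.6,"ax": 0,"ay": 0,"az": 0,"jaw": -1},
    {"x": -0.36,"y": 0.78,"z": -0.6,"ax": 0,"ay": 0,"az": 0,"jaw": -1},
    {"x": -0.41,"y": 0.889,"z": -0.6,"ax": 0,"ay": 0,"az": 0,"jaw": -1},
    {"x": -0.41,"y": 0.889,"z": -0.6,"ax": 0,"ay": 0,"az": 0,"jaw": -1}
  ]
}}

```text
time: 12.75
tool_pos: [641.0, -14.5, 148.3]
tcp_rot: [-3.141, -0.0, 1.569]
contact_force: [0.7, -0.4, -0.9]
grip_width: 33.6
finger_force: 30.0
```

```bash
python3 go.py "(640.5,-13.5,23.3)"
```

```text
pos [641.  -14.5 148.3] rot [-3.141 -0.     1.569] w 33.6 ff 30.0 F [ 0.7 -0.4 -0.9] t 12.75 q6 -0.14
[640.5 -13.5  23.3] shift [ 0.005 -0.002  0.625] turn [-0.001 -0.    -0.002]
```

Call:
{"op": "send_rows", "data": {
  "rows": [
    {"x": 0,"y": -0.002,"z": 0.12,"ax": 0,"ay": 0,"az": 0,"jaw": -1},
    {"x": 0,"y": -0.002,"z": 0.28,"ax": 0,"ay": 0,"az": 0,"jaw": -1},
    {"x": 0,"y": -0.002,"z": 0.42,"ax": 0,"ay": 0,"az": 0,"jaw": -1},
    {"x": 0,"y": -0.002,"z": 0.53,"ax": 0,"ay": 0,"az": 0,"jaw": -1},
    {"x": 0,"y": -0.002,"z": 0.6,"ax": 0,"ay": 0,"az": 0,"jaw": -1},
    {"x": 0,"y": -0.002,"z": 0.62,"ax": 0,"ay": 0,"az": 0,"jaw": -1},
    {"x": 0,"y": -0.002,"z": 0.628,"ax": 0,"ay": 0,"az": 0,"jaw": -1},
    {"x": 0,"y": -0.002,"z": 0.63,"ax": 0,"ay": 0,"az": 0,"jaw": -1},
    {"x": 0,"y": -0.002,"z": 0.63,"ax": 0,"ay": 0,"az": 0,"jaw": -1},
    {"x": 0,"y": -0.002,"z": 0.63,"ax": 0,"ay": 0,"az": 0,"jaw": -1}
  ]
}}

```text
time: 14.0
tool_pos: [640.3, -13.7, 23.7]
tcp_rot: [3.141, -0.0, 1.57]
contact_force: [0.1, 0.1, -1.4]
grip_width: 34.1
finger_force: 30.0
```

```bash
python3 go.py "(640.5,-13.5,23.3)"
```

```text
pos [640.3 -13.7  23.7] rot [ 3.141 -0.     1.57 ] w 34.1 ff 30.0 F [ 0.1  0.1 -1.4] t 14.0 q6 -0.14
[640.5 -13.5  23.3] shift [0.001 0.001 0.002] turn [ 0.001 -0.    -0.001]
```

Call:
{"op": "send_rows", "data": {
  "rows": [
    {"x": 0,"y": 0,"z": 0.002,"ax": 0,"ay": 0,"az": 0,"jaw": -1},
    {"x": 0,"y": 0,"z": 0.003,"ax": 0,"ay": 0,"az": 0,"jaw": -1},
    {"x": 0,"y": 0,"z": 0.003,"ax": 0,"ay": 0,"az": 0,"jaw": 1},
    {"x": 0,"y": 0,"z": 0.003,"ax": 0,"ay": 0,"az": 0,"jaw": 1},
    {"x": 0,"y": 0,"z": 0.003,"ax": 0,"ay": 0,"az": 0,"jaw": 1},
    {"x": 0,"y": 0,"z": 0.003,"ax": 0,"ay": 0,"az": 0,"jaw": 1},
    {"x": 0,"y": 0,"z": -0.1,"ax": 0,"ay": 0,"az": 0,"jaw": 1},
    {"x": 0,"y": 0,"z": -0.3,"ax": 0,"ay": 0,"az": 0,"jaw": 1},
    {"x": 0,"y": 0,"z": -0.5,"ax": 0,"ay": 0,"az": 0,"jaw": 1},
    {"x": 0,"y": 0,"z": -0.63,"ax": 0,"ay": 0,"az": 0,"jaw": 1}
  ]
}}

```text
time: 15.25
tool_pos: [640.7, -13.7, 151.6]
tcp_rot: [3.139, 0.0, 1.57]
contact_force: [0.2, 0.3, -0.4]
grip_width: 91.9
finger_force: 0.0
```

```bash
python3 - <<'E'
from h import *
p,d=bot.capture("side"); cv2.imwrite("pics/s4.png",cv2.resize(p[80:330,190:490],None,fx=2,fy=2)[:,:,::-1])
E
python3 go.py "(463.3,6.3,150)"
```

```text
pos [642.1 -13.9 154.9] rot [3.134e+00 1.000e-03 1.570e+00] w 91.8 ff 0.0 F [1.6 0.4 3.8] t 15.3 q6 -0.14
[463.3   6.3 150. ] shift [ 0.1   -0.894  0.018] turn [ 0.007  0.001 -0.001]
```

View pics/s4.png

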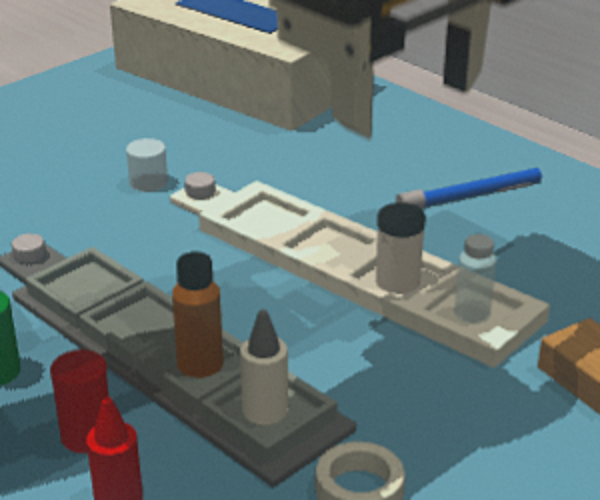

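The jar stands upright in the next well. The amber bottle is next; I grip it higher (TCP z 40) so the palm clears its cap.

Call:
{"op": "send_rows", "data": {
  "rows": [
    {"x": 0.02,"y": -0.18,"z": 0,"ax": 0,"ay": 0,"az": 0,"jaw": 1},
    {"x": 0.04,"y": -0.36,"z": 0,"ax": 0,"ay": 0,"az": 0,"jaw": 1},
    {"x": 0.06,"y": -0.54,"z": 0,"ax": 0,"ay": 0,"az": 0,"jaw": 1},
    {"x": 0.08,"y": -0.72,"z": 0,"ax": 0,"ay": 0,"az": 0,"jaw": 1},
    {"x": 0.1,"y": -0.885,"z": 0,"ax": 0,"ay": 0,"az": 0,"jaw": 1},
    {"x": 0.1,"y": -0.885,"z": 0,"ax": 0,"ay": 0,"az": 0,"jaw": 1},
    {"x": 0.1,"y": -0.885,"z": 0,"ax": 0,"ay": 0,"az": 0,"jaw": 1},
    {"x": 0.1,"y": -0.885,"z": 0.1,"ax": 0,"ay": 0,"az": 0,"jaw": 1},
    {"x": 0.1,"y": -0.885,"z": 0.2,"ax": 0,"ay": 0,"az": 0,"jaw": 1},
    {"x": 0.1,"y": -0.885,"z": 0.2,"ax": 0,"ay": 0,"az": 0,"jaw": 1}
  ]
}}

```text
time: 16.55
tool_pos: [463.0, 6.5, 108.1]
tcp_rot: [-3.139, -0.001, 1.57]
contact_force: [-0.1, -0.7, 0.7]
grip_width: 91.5
finger_force: 0.0
```

```bash
python3 go.py "(463.3,6.3,40)"
```

```text
pos [463.    6.5 108.1] rot [-3.139e+00 -1.000e-03  1.570e+00] w 91.5 ff 0.0 F [-0.1 -0.7  0.7] t 16.55 q6 -0.15
[463.3   6.3  40. ] shift [-0.001  0.002  0.34 ] turn [-0.003 -0.    -0.001]
```

Call:
{"op": "send_rows", "data": {
  "rows": [
    {"x": 0,"y": 0,"z": 0.15,"ax": 0,"ay": 0,"az": 0,"jaw": 1},
    {"x": 0,"y": 0,"z": 0.27,"ax": 0,"ay": 0,"az": 0,"jaw": 1},
    {"x": 0,"y": 0,"z": 0.345,"ax": 0,"ay": 0,"az": 0,"jaw": 1},
    {"x": 0,"y": 0,"z": 0.345,"ax": 0,"ay": 0,"az": 0,"jaw": 0},
    {"x": 0,"y": 0,"z": 0.345,"ax": 0,"ay": 0,"az": 0,"jaw": -1},
    {"x": 0,"y": 0,"z": 0.345,"ax": 0,"ay": 0,"az": 0,"jaw": -1},
    {"x": 0,"y": 0,"z": 0.345,"ax": 0,"ay": 0,"az": 0,"jaw": -1},
    {"x": 0,"y": 0,"z": 0.345,"ax": 0,"ay": 0,"az": 0,"jaw": -1},
    {"x": 0,"y": 0,"z": 0.345,"ax": 0,"ay": 0,"az": 0,"jaw": -1},
    {"x": 0,"y": 0,"z": 0.345,"ax": 0,"ay": 0,"az": 0,"jaw": -1}
  ]
}}

```text
time: 17.8
tool_pos: [463.2, 6.5, 40.3]
tcp_rot: [3.141, -0.0, 1.57]
contact_force: [0.1, 0.2, 1.4]
grip_width: 31.4
finger_force: 30.0
```

```bash
python3 go.py "(633,52,160)"
```

```text
pos [463.2   6.5  40.3] rot [ 3.141 -0.     1.57 ] w 31.4 ff 30.0 F [0.1 0.2 1.4] t 17.8 q6 -0.15
[633  52 160] shift [ 0.228  0.849 -0.598] turn [ 0.    -0.    -0.001]
```

Call:
{"op": "send_rows", "data": {
  "rows": [
    {"x": 0,"y": 0,"z": -0.1,"ax": 0,"ay": 0,"az": 0,"jaw": -1},
    {"x": 0,"y": 0,"z": -0.3,"ax": 0,"ay": 0,"az": 0,"jaw": -1},
    {"x": 0,"y": 0,"z": -0.5,"ax": 0,"ay": 0,"az": 0,"jaw": -1},
    {"x": 0,"y": 0.05,"z": -0.6,"ax": 0,"ay": 0,"az": 0,"jaw": -1},
    {"x": 0.05,"y": 0.2,"z": -0.6,"ax": 0,"ay": 0,"az": 0,"jaw": -1},
    {"x": 0.1,"y": 0.4,"z": -0.6,"ax": 0,"ay": 0,"az": 0,"jaw": -1},
    {"x": 0.16,"y": 0.6,"z": -0.6,"ax": 0,"ay": 0,"az": 0,"jaw": -1},
    {"x": 0.2,"y": 0.76,"z": -0.6,"ax": 0,"ay": 0,"az": 0,"jaw": -1},
    {"x": 0.228,"y": 0.85,"z": -0.6,"ax": 0,"ay": 0,"az": 0,"jaw": -1},
    {"x": 0.228,"y": 0.85,"z": -0.6,"ax": 0,"ay": 0,"az": 0,"jaw": -1}
  ]
}}

```text
time: 19.05
tool_pos: [633.4, 52.3, 159.2]
tcp_rot: [-3.14, -0.0, 1.57]
contact_force: [-0.1, -0.2, -1.5]
grip_width: 31.4
finger_force: 30.0
```

```bash
python3 go.py "(633,52,34.3)"
```

```text
pos [633.4  52.3 159.2] rot [-3.14 -0.    1.57] w 31.4 ff 30.0 F [-0.1 -0.2 -1.5] t 19.05 q6 -0.04
[633.   52.   34.3] shift [-0.002 -0.001  0.625] turn [-0.001 -0.    -0.   ]
```

Call:
{"op": "send_rows", "data": {
  "rows": [
    {"x": -0.001,"y": 0,"z": 0.12,"ax": 0,"ay": 0,"az": 0,"jaw": -1},
    {"x": -0.001,"y": 0,"z": 0.28,"ax": 0,"ay": 0,"az": 0,"jaw": -1},
    {"x": -0.001,"y": 0,"z": 0.42,"ax": 0,"ay": 0,"az": 0,"jaw": -1},
    {"x": -0.001,"y": 0,"z": 0.53,"ax": 0,"ay": 0,"az": 0,"jaw": -1},
    {"x": -0.001,"y": 0,"z": 0.6,"ax": 0,"ay": 0,"az": 0,"jaw": -1},
    {"x": -0.001,"y": 0,"z": 0.62,"ax": 0,"ay": 0,"az": 0,"jaw": -1},
    {"x": -0.001,"y": 0,"z": 0.627,"ax": 0,"ay": 0,"az": 0,"jaw": -1},
    {"x": -0.001,"y": 0,"z": 0.629,"ax": 0,"ay": 0,"az": 0,"jaw": -1},
    {"x": -0.001,"y": 0,"z": 0.629,"ax": 0,"ay": 0,"az": 0,"jaw": -1},
    {"x": -0.001,"y": 0,"z": 0.629,"ax": 0,"ay": 0,"az": 0,"jaw": -1}
  ]
}}

```text
time: 20.3
tool_pos: [633.3, 51.8, 34.9]
tcp_rot: [3.141, -0.0, 1.57]
contact_force: [-1.1, 0.0, -2.0]
grip_width: 31.9
finger_force: 30.0
```

```bash
python3 go.py "(633,52,34.3)"
```

```text
pos [633.3  51.8  34.9] rot [ 3.141 -0.     1.57 ] w 31.9 ff 30.0 F [-1.1  0.  -2. ] t 20.3 q6 -0.04
[633.   52.   34.3] shift [ 0.001 -0.002  0.003] turn [ 0.001 -0.    -0.001]
```

Call:
{"op": "send_rows", "data": {
  "rows": [
    {"x": 0,"y": 0,"z": 0.002,"ax": 0,"ay": 0,"az": 0,"jaw": -1},
    {"x": 0,"y": 0,"z": 0.003,"ax": 0,"ay": 0,"az": 0,"jaw": -1},
    {"x": 0,"y": 0,"z": 0.003,"ax": 0,"ay": 0,"az": 0,"jaw": 1},
    {"x": 0,"y": 0,"z": 0.003,"ax": 0,"ay": 0,"az": 0,"jaw": 1},
    {"x": 0,"y": 0,"z": 0.003,"ax": 0,"ay": 0,"az": 0,"jaw": 1},
    {"x": 0,"y": 0,"z": 0.003,"ax": 0,"ay": 0,"az": 0,"jaw": 1},
    {"x": 0,"y": 0,"z": -0.1,"ax": 0,"ay": 0,"az": 0,"jaw": 1},
    {"x": 0,"y": 0,"z": -0.3,"ax": 0,"ay": 0,"az": 0,"jaw": 1},
    {"x": 0,"y": 0,"z": -0.5,"ax": 0,"ay": 0,"az": 0,"jaw": 1},
    {"x": 0,"y": 0,"z": -0.6,"ax": 0,"ay": 0,"az": 0,"jaw": 1}
  ]
}}

```text
time: 21.55
tool_pos: [634.1, 51.7, 157.2]
tcp_rot: [3.138, 0.0, 1.57]
contact_force: [-0.3, -0.6, -0.3]
grip_width: 91.3
finger_force: 0.0
```

```bash
python3 - <<'E'
from h import *
p,d=bot.capture("side"); cv2.imwrite("pics/s5.png",cv2.resize(p[80:330,190:490],None,fx=2,fy=2)[:,:,::-1])
E
python3 go.py "(462.8,-59.6,155)"
```

```text
pos [634.9  51.7 159.3] rot [3.135 0.    1.57 ] w 91.6 ff 0.0 F [1.5 0.5 2.9] t 21.6 q6 -0.04
[462.8 -59.6 155. ] shift [-0.557 -0.86   0.016] turn [ 0.006  0.    -0.001]
```

View pics/s5.png

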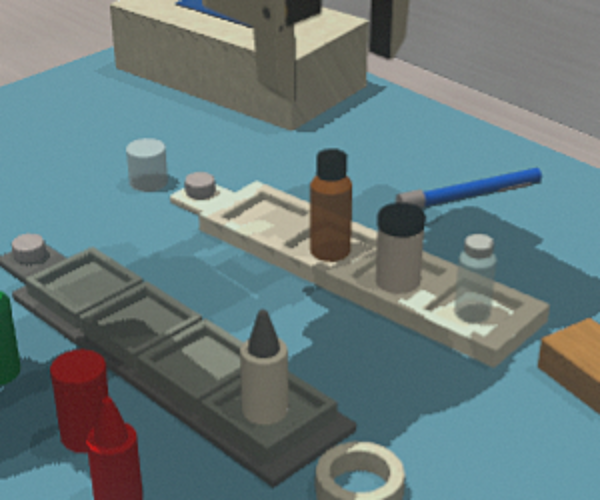

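The amber bottle stands upright in the third well. The dropper is next: from the commanded (633.3, 51.8, ~155), x −0.557, y −0.852.

Call:
{"op": "send_rows", "data": {
  "rows": [
    {"x": -0.11,"y": -0.17,"z": 0,"ax": 0,"ay": 0,"az": 0,"jaw": 1},
    {"x": -0.22,"y": -0.34,"z": 0,"ax": 0,"ay": 0,"az": 0,"jaw": 1},
    {"x": -0.33,"y": -0.51,"z": 0,"ax": 0,"ay": 0,"az": 0,"jaw": 1},
    {"x": -0.45,"y": -0.68,"z": 0,"ax": 0,"ay": 0,"az": 0,"jaw": 1},
    {"x": -0.557,"y": -0.852,"z": 0,"ax": 0,"ay": 0,"az": 0,"jaw": 1},
    {"x": -0.557,"y": -0.852,"z": 0,"ax": 0,"ay": 0,"az": 0,"jaw": 1},
    {"x": -0.557,"y": -0.852,"z": 0,"ax": 0,"ay": 0,"az": 0,"jaw": 1},
    {"x": -0.557,"y": -0.852,"z": 0.1,"ax": 0,"ay": 0,"az": 0,"jaw": 1},
    {"x": -0.557,"y": -0.852,"z": 0.22,"ax": 0,"ay": 0,"az": 0,"jaw": 1},
    {"x": -0.557,"y": -0.852,"z": 0.22,"ax": 0,"ay": 0,"az": 0,"jaw": 1}
  ]
}}

```text
time: 22.85
tool_pos: [462.3, -58.6, 109.0]
tcp_rot: [-3.138, -0.001, 1.571]
contact_force: [0.3, -0.2, 0.3]
grip_width: 91.6
finger_force: 0.0
```

```bash
python3 go.py "(462.8,-59.6,34)"
```

```text
pos [462.3 -58.6 109. ] rot [-3.138e+00 -1.000e-03  1.571e+00] w 91.6 ff 0.0 F [ 0.3 -0.2  0.3] t 22.85 q6 -0.29
[462.8 -59.6  34. ] shift [-0.005  0.004  0.375] turn [-0.003 -0.001 -0.   ]
```

Call:
{"op": "send_rows", "data": {
  "rows": [
    {"x": -0.002,"y": 0,"z": 0.15,"ax": 0,"ay": 0,"az": 0,"jaw": 1},
    {"x": -0.002,"y": 0,"z": 0.3,"ax": 0,"ay": 0,"az": 0,"jaw": 1},
    {"x": -0.002,"y": 0,"z": 0.38,"ax": 0,"ay": 0,"az": 0,"jaw": 1},
    {"x": -0.002,"y": 0,"z": 0.38,"ax": 0,"ay": 0,"az": 0,"jaw": 0},
    {"x": -0.002,"y": 0,"z": 0.38,"ax": 0,"ay": 0,"az": 0,"jaw": -1},
    {"x": -0.002,"y": 0,"z": 0.38,"ax": 0,"ay": 0,"az": 0,"jaw": -1},
    {"x": -0.002,"y": 0,"z": 0.38,"ax": 0,"ay": 0,"az": 0,"jaw": -1},
    {"x": -0.002,"y": 0,"z": 0.38,"ax": 0,"ay": 0,"az": 0,"jaw": -1},
    {"x": -0.002,"y": 0,"z": 0.38,"ax": 0,"ay": 0,"az": 0,"jaw": -1},
    {"x": -0.002,"y": 0,"z": 0.38,"ax": 0,"ay": 0,"az": 0,"jaw": -1}
  ]
}}

```text
time: 24.1
tool_pos: [462.7, -59.9, 34.6]
tcp_rot: [3.141, -0.0, 1.57]
contact_force: [-0.0, -0.3, 0.2]
grip_width: 29.1
finger_force: 30.0
```

```bash
python3 go.py "(625.5,117.5,155)"
```

```text
pos [462.7 -59.9  34.6] rot [ 3.141 -0.     1.57 ] w 29.1 ff 30.0 F [-0.  -0.3  0.2] t 24.1 q6 -0.29
[625.5 117.5 155. ] shift [ 0.888  0.813 -0.602] turn [ 0.    -0.    -0.001]
```

Call:
{"op": "send_rows", "data": {
  "rows": [
    {"x": 0,"y": 0,"z": -0.1,"ax": 0,"ay": 0,"az": 0,"jaw": -1},
    {"x": 0,"y": 0,"z": -0.3,"ax": 0,"ay": 0,"az": 0,"jaw": -1},
    {"x": 0,"y": 0,"z": -0.5,"ax": 0,"ay": 0,"az": 0,"jaw": -1},
    {"x": 0.05,"y": 0.05,"z": -0.6,"ax": 0,"ay": 0,"az": 0,"jaw": -1},
    {"x": 0.2,"y": 0.18,"z": -0.6,"ax": 0,"ay": 0,"az": 0,"jaw": -1},
    {"x": 0.38,"y": 0.35,"z": -0.6,"ax": 0,"ay": 0,"az": 0,"jaw": -1},
    {"x": 0.56,"y": 0.52,"z": -0.6,"ax": 0,"ay": 0,"az": 0,"jaw": -1},
    {"x": 0.74,"y": 0.68,"z": -0.6,"ax": 0,"ay": 0,"az": 0,"jaw": -1},
    {"x": 0.86,"y": 0.79,"z": -0.6,"ax": 0,"ay": 0,"az": 0,"jaw": -1},
    {"x": 0.888,"y": 0.813,"z": -0.6,"ax": 0,"ay": 0,"az": 0,"jaw": -1}
  ]
}}

```text
time: 25.35
tool_pos: [625.8, 119.0, 153.6]
tcp_rot: [-3.141, -0.0, 1.572]
contact_force: [-0.2, -0.1, -0.7]
grip_width: 29.3
finger_force: 30.0
```

```bash
python3 go.py "(625.5,117.5,28.6)"
```

```text
pos [625.8 119.  153.6] rot [-3.141 -0.     1.572] w 29.3 ff 30.0 F [-0.2 -0.1 -0.7] t 25.35 q6 0.07
[625.5 117.5  28.6] shift [-0.008 -0.001  0.625] turn [-0.001 -0.     0.001]
```

Call:
{"op": "send_rows", "data": {
  "rows": [
    {"x": 0,"y": 0,"z": 0.12,"ax": 0,"ay": 0,"az": 0,"jaw": -1},
    {"x": 0,"y": 0,"z": 0.28,"ax": 0,"ay": 0,"az": 0,"jaw": -1},
    {"x": 0,"y": 0,"z": 0.42,"ax": 0,"ay": 0,"az": 0,"jaw": -1},
    {"x": 0,"y": 0,"z": 0.53,"ax": 0,"ay": 0,"az": 0,"jaw": -1},
    {"x": 0,"y": 0,"z": 0.6,"ax": 0,"ay": 0,"az": 0,"jaw": -1},
    {"x": 0,"y": 0,"z": 0.62,"ax": 0,"ay": 0,"az": 0,"jaw": -1},
    {"x": 0,"y": 0,"z": 0.627,"ax": 0,"ay": 0,"az": 0,"jaw": -1},
    {"x": 0,"y": 0,"z": 0.629,"ax": 0,"ay": 0,"az": 0,"jaw": -1},
    {"x": 0,"y": 0,"z": 0.629,"ax": 0,"ay": 0,"az": 0,"jaw": -1},
    {"x": 0,"y": 0,"z": 0.629,"ax": 0,"ay": 0,"az": 0,"jaw": -1}
  ]
}}

```text
time: 26.6
tool_pos: [625.6, 117.6, 29.1]
tcp_rot: [3.141, -0.0, 1.57]
contact_force: [0.1, -0.8, -0.0]
grip_width: 29.3
finger_force: 30.0
```

```bash
python3 go.py "(625.5,117.5,28.6)"
```

```text
pos [625.6 117.6  29.1] rot [ 3.141 -0.     1.57 ] w 29.3 ff 30.0 F [ 0.1 -0.8 -0. ] t 26.6 q6 0.07
[625.5 117.5  28.6] shift [-0.001 -0.001  0.003] turn [ 0.001 -0.    -0.001]
```

Call:
{"op": "send_rows", "data": {
  "rows": [
    {"x": 0,"y": 0,"z": 0.002,"ax": 0,"ay": 0,"az": 0,"jaw": -1},
    {"x": 0,"y": 0,"z": 0.003,"ax": 0,"ay": 0,"az": 0,"jaw": -1},
    {"x": 0,"y": 0,"z": 0.003,"ax": 0,"ay": 0,"az": 0,"jaw": 1},
    {"x": 0,"y": 0,"z": 0.003,"ax": 0,"ay": 0,"az": 0,"jaw": 1},
    {"x": 0,"y": 0,"z": 0.003,"ax": 0,"ay": 0,"az": 0,"jaw": 1},
    {"x": 0,"y": 0,"z": 0.003,"ax": 0,"ay": 0,"az": 0,"jaw": 1},
    {"x": 0,"y": 0,"z": -0.1,"ax": 0,"ay": 0,"az": 0,"jaw": 1},
    {"x": 0,"y": 0,"z": -0.3,"ax": 0,"ay": 0,"az": 0,"jaw": 1},
    {"x": 0,"y": 0,"z": -0.55,"ax": 0,"ay": 0,"az": 0,"jaw": 1},
    {"x": 0,"y": 0,"z": -0.7,"ax": 0,"ay": 0,"az": 0,"jaw": 1}
  ]
}}

```text
time: 27.85
tool_pos: [626.2, 117.6, 171.6]
tcp_rot: [3.138, -0.0, 1.57]
contact_force: [0.7, 0.3, -0.3]
grip_width: 92.1
finger_force: 0.0
```

```bash
python3 - <<'E'
from h import *
p,d=bot.capture("side"); cv2.imwrite("pics/s6.png",cv2.resize(p[80:330,190:490],None,fx=2,fy=2)[:,:,::-1])
E
python3 go.py
```

```text
pos [627.7 117.8 175.4] rot [ 3.133e+00 -1.000e-03  1.570e+00] w 91.9 ff 0.0 F [ 1.5 -0.3  3. ] t 27.9 q6 0.07
```

View pics/s6.png

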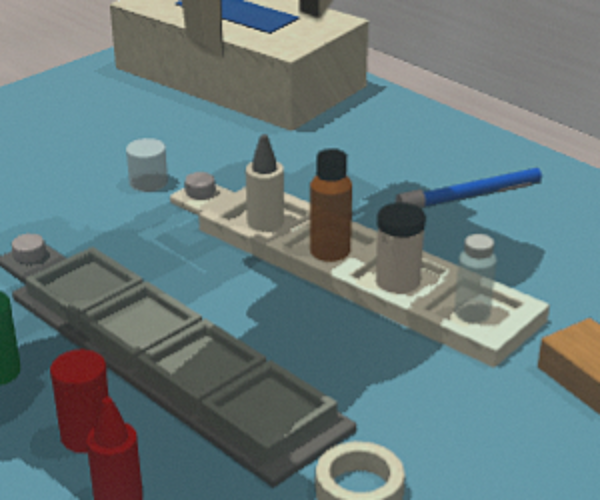

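All four stand upright in their wells in the reversed order and the gripper is clear, so I'm handing in.

```bash
python3 -c "
from plant import bot
print(bot.close_job())"
```

```text
the job is handed in; nothing more can be done
None
```

The job is handed in at about 28 s of the 99 s limit: from the rack's tab outward stand the dropper, amber bottle, jar and crimp vial, all upright in their own wells, in reverse of the tray order.

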